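# Set the cup stop and dock the mixing cup

### The job

Set up the cup lane for filling: push the bamboo cup stop along its rail until it clicks into the notch beside the green tab, then push the white mixing cup along its lane until it rests against the stop, with the stop still clicked in. Only push with the fingers: do not pinch the stop, pull up its knob, or lift or tip the cup, and leave the other things on the counter where they stand. Finish with the hand clear of everything.

Things in the scene. Friction and masses are not known exactly. Their poses are not given: they have to be found in the camera images.
- lane: fixed cup lane on a black plate, 98 mm wide, 500 mm long, along this body's y. Origin: on the counter, on the lane's centre line, 280 mm from its -y end. z up; x across the lane to the rail, away from the robot; y along it, the way stop and cup are pushed. Floor 6 mm above the counter; near kerb 18 mm high (inner face x = -49 mm); far side is the rail (from x = 49 mm)
- rail_mid (a point): point on top of the steel rail, on its middle line, at the lane's y = 0; axes as the lane's. The rail is 36 mm wide, its top 30 mm above the counter; three notches 17 mm long are cut across it at y = 40, 90 and 140 mm, one beside each coloured tab. The tabs stand on a 34 mm wide ledge as high as the rail, on its far side
- stop (a joint): position of the cup stop along the rail, m: the lane-frame y of the gate's middle plane, growing towards +y; travel -0.10 to 0.185. Starts before the first notch. Sliding takes about 1.5 N; a notch pulls the stop in by itself over the last 5 mm (the push force dips), and some 10 N push it out again, so it can be pushed on through a notch
- gate_face (a point): centre of the gate's -y face, the one to push on, facing the cup; axes as the lane's. The gate is a bamboo plate across the lane, 92 mm wide, 12 mm thick, from 12 to 67 mm above the counter, fixed to the grey carriage (36 x 40 mm, 32 to 62 mm above the counter) that rides on the rail
- carriage_mark (a point): middle of the carriage's top face, 62 mm above the counter, 67 mm to the rail side of the lane's centre line, at the same y as the gate's middle plane (6 mm beyond gate_face). It is level along y with a tab's origin when the stop is in that tab's notch
- gate_front: the half of the gate plate (6 mm thick) towards -y, the cup's side; its origin is that of the stop: on the counter, on the lane's centre line, in the gate's middle plane
- gate_back: the half of the gate plate (6 mm thick) towards +y; same origin as gate_front
- plunger (a joint): height of the sprung detent plunger with a black knob (20 mm across, top 84 mm above the counter) in the carriage, in m: 0 on the plain rail, about -0.0045 when dropped into a notch, positive when pulled up
- knob_top (a point): top centre of the plunger's black knob
- tab_green: green tab, 16 x 26 x 8 mm, fixed on the ledge beside one of the three notches (which one varies); origin at the centre of its underside, at the y of its notch; axes as the lane's. This is the wanted notch
- tab_orange: orange tab beside another notch, same size
- tab_blue: blue tab beside the third notch, same size
- cup: white straight-sided ceramic mixing cup, open top, 90 mm outside diameter (86 mm at the very foot), 80 mm tall, 0.2 to 0.45 kg, standing loose in the lane near its -y end; origin at the centre of its underside, z up. Free to slide along the lane between kerb and rail (4 mm play each side)
- scoop: wooden scoop lying flat, 160 mm long, loose; origin at the centre of its underside; to be left alone
- whisk: bamboo tea whisk standing on its broad end, 58 mm across, 105 mm tall, loose; origin at the centre of its underside; to be left alone
- syrup: amber syrup bottle, 60 mm across, 170 mm tall, loose, beyond the rail; origin at the centre of its underside; to be left alone
- tea_tin: red round tea tin with a paper label, 72 mm across, 100 mm tall, loose, beyond the rail; origin at the centre of its underside; to be left alone
- pitcher: steel pitcher with a handle, 72 mm across, 95 mm tall, loose, beyond the rail; origin at the centre of its underside; to be left alone
- paper_cup: empty paper cup, 80 mm across, 110 mm tall, loose; origin at the centre of its underside; to be left alone
Mind the look-alikes: they are no part of the job. Leave any blue look-alike of the cup alone.

How it is judged:
On the way, in this order (a step that is already met when the one before it is completed fails the run):
1. the stop is clicked into the notch beside the green tab (y of carriage_mark in the frame of tab_green between -0.006 and 0.006 m and value of joint plunger below -0.0025 m), for 0.2 s.
2. the cup stands against the stop, the stop still clicked in (all of step 1 and y of cup in the frame of gate_face between -0.051 and -0.035 m and height (world z) of cup below 0.01 m and angle between cup's own z axis and vertical below 0.1 rad), for 0.2 s.
At the end, for the whole second after the job is handed in: the stop is in the notch beside the green tab (within 6 mm along the rail, plunger dropped by more than 2.5 mm), and the cup stands upright and still on the lane floor with its wall within 6 mm of the gate; the hand touches nothing (all of step 2 and linear speed of cup below 0.01 m/s).
It fails at once if the gate is pinched (fingers press on both of its faces at once) (contact force between the fingers and gate_front above 1.5 N and contact force between the fingers and gate_back above 1.5 N).
It fails at once if the plunger's knob is pulled up (value of joint plunger above 0.005 m).
It fails at once if the cup is lifted by more than 6 mm or tipped (height (world z) of cup above 0.012 m or angle between cup's own z axis and vertical above 0.25 rad).
It fails at once if another thing on the counter is moved by more than 30 mm or knocked over (distance of any of scoop, whisk, syrup, tea_tin, pitcher, paper_cup from where it was at the start of the episode above 0.03 m or angle between any of whisk, syrup, tea_tin, pitcher, paper_cup's own z axis and vertical above 0.5 rad).
It also fails if it takes over 67 s, if anything falls off the work surface, if the arm or the gripper's body presses on something with over 40 N, if the wrist force passes 120 N, or if a joint passes its speed limit or range.

### The arm

A 6-joint arm with a two-finger parallel gripper is mounted at the origin on the work surface. World frame = base frame: x ahead of the robot, y to its left, z up, the work surface at z = 0. Lengths are in m, angles in rad, forces in N, time in s.
With the tool pointing down it reaches from about 0.35 to 0.975 m from the base axis. Payload 4.9 kg.
Tool frame: the origin (TCP) lies at the very end of the fingers, on their centre line; the grasp point (between the pads) lies 19 mm behind it; z points along the fingers, x is the direction in which the jaws open and shut, and the axes are right-handed (so a half turn about z gives the same grasp; the last joint's range is limited). The gripper opens to 85 mm and grips with 20 to 120 N. Pads are 22 mm wide; open, the fingers measure 114 mm over their backs; the gripper's body (76 mm by 85 mm) begins 54 mm behind the grasp point. The pads swing forward as they close: fully open they stand 13 mm farther back than shut.
Start: joints at [-1.301, 0.053, 1.613, -0, 1.476, -0.119], TCP at [0.237, -0.578, 0.231] pointing down, gripper open.
Joint ranges: [-3.01, 3.01], [-1.01, 2.22], [0.06, 2.58], [-1.02, 4.17], [0.09, 2.62], [-3.14, 3.14]. Speed limits (rad/s): [2.57, 2.57, 3.14, 3.14, 3.14, 3.14].

### API

Orientations are given as a rotation vector (axis times angle).
In Python, from station import ctrl gives the robot as it stands.
- The arm moves only by the shell command python3 -m handwheel 'ROWS' [OPENING] [FORCE]. ROWS is a JSON object of lists of equal length, an entry for each row: "offset": the shift along the world's x, y, z in units of 40 mm (1.0 is 40 mm), a list of three; "roll": the turn about the world's z in units of 6 degrees (1.0 is 6 degrees). A call has exactly 10 rows; each row is the pose to reach, as a shift and turn from the pose commanded when the call began; what a row does not reach only later rows make up. A row lasts 1/10 s, in which the tool goes at most 50 mm and 8.59 degrees, less where a joint would pass 70% of its speed; a pose out of reach is approached as far as the arm can. A call with a gripper value outside its range is refused whole. OPENING is the finger opening in mm, from 0 to 85.4, set as the call begins (- or left out, the last holds). The fingers move at their own pace and stop on an object; FORCE is the grip in N (left out, the last holds). Time passes only in rows, so rows that repeat a pose let the fingers close, or fill a call up. It gives the time, the measured TCP pose, the force and the opening at its end, in the units of the state.
- ctrl.get_obs(): the state, without advancing time (a new reading comes with each control period).
- ctrl.get_image(name): name is "side" or "top" or "wrist"; returns a dict with "img" (480x640x3 uint8, red, green, blue), "fx", "fy", "cx", "cy" (pixels), "T" (4x4, takes a point from camera to world coordinates). Camera axes: x right, y down, z forward; pixel columns grow to the right and rows downward; lengths in m; the calibration is good to about 2 mm. The wrist camera is an equidistant fisheye: a pixel r from the principal point sees the ray r / f radians off the axis. A picture is of the moment at which its call begins. There is no depth.
- ctrl.finish_job(): hands the job in, once; it reports no verdict.
The state is a dict: "t": time; "q": joint angles; "dq": joint speeds; "effort": joint torques, N m; "tool_pos": TCP position; "tool_rot": TCP orientation; "contact_force": force on the tool from outside, world axes, zero at the start; "wrist_torque": the same for the moment, N m; "opening": finger opening in m.
Only numpy, scipy, OpenCV 4.12 (cv2) and the standard library are available. Lean on these libraries where they do the work, as an engineer would, in place of code of your own. Each camera call takes 0.05 s, during which the arm holds its last target.

## Working session

There is one attempt and no reset: what is moved stays moved. The work goes in short steps, Python scripts to look and compute and a shell command to move; the robot and the scene stay as the last step left them, time stands still between calls to the robot, and variables do not carry over. Pictures are saved under pics/ and viewed, and the job is handed in when it is done.

```bash
ls; mkdir -p pics; python3 - <<'E'
from station import ctrl
import cv2,json
import numpy as np
o=ctrl.get_obs();print(o)
for n in("side","top","wrist"):
    d=ctrl.get_image(n);cv2.imwrite(f"pics/{n}0.png",d["img"][:,:,::-1]);print(n,d["fx"],d["fy"],d["cx"],d["cy"],np.round(d["T"],4).tolist())
E
```

```text
pics
{'t': 0.0, 'q': array([-1.30102196e+00,  5.33565327e-02,  1.61428914e+00,  2.26627470e-06,
        1.47594495e+00, -1.19022762e-01]), 'dq': array([-0.00184846, -0.00205875, -0.0016639 ,  0.00022546,  0.00066649,
       -0.0013204 ]), 'effort': array([ 7.38995241e-04, -3.93690526e+01, -3.70172310e+01,  4.92860852e-05,
        7.07619387e-03, -4.45878044e-06]), 'tool_pos': array([ 0.2367475 , -0.5777707 ,  0.23006609]), 'tool_rot': array([-2.60764484e+00,  1.74974141e+00,  2.37670301e-03]), 'contact_force': array([-0.64921566,  0.72878625,  0.41959084]), 'wrist_torque': array([-0.01397169, -0.02959023, -0.01402251]), 'opening': 0.08512119712150316}
side 475.2518926840328 475.2518926840328 314.30650759236084 250.22014873280906 [[0.9233, -0.2484, 0.2929, 0.3427], [-0.384, -0.5776, 0.7203, -0.6607], [-0.0097, -0.7776, -0.6287, 0.6803], [0.0, 0.0, 0.0, 1.0]]
top 516.0799457152174 516.0799457152174 311.7995810484925 240.24170493627744 [[-0.0026, -0.9889, 0.1488, 0.4453], [-0.9995, -0.0023, -0.0329, 0.0271], [0.0329, -0.1488, -0.9883, 0.9827], [0.0, 0.0, 0.0, 1.0]]
wrist 371.64829954431775 371.64829954431775 315.8950355678412 242.820097985959 [[0.3793, -0.8742, -0.3031, 0.3145], [-0.9253, -0.3587, -0.1234, -0.5449], [-0.0009, 0.3272, -0.9449, 0.3734], [0.0, 0.0, 0.0, 1.0]]
```

View pics/top0.png

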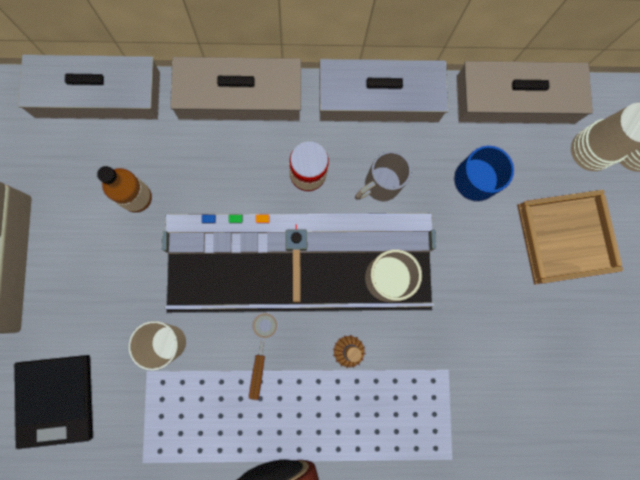

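View pics/side0.png

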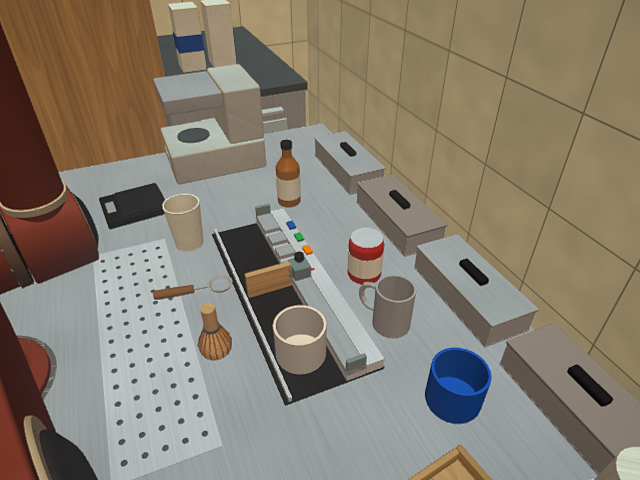

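View pics/wrist0.png

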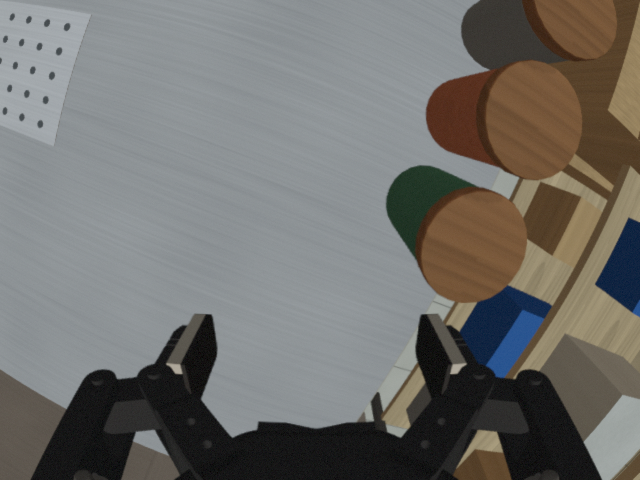

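Top view: the white cup stands in the lane at (393,276) and the gate at (296,275). The carriage and knob are at (296,240), and the tabs are blue (208,218), green (235,218) and orange (262,218). Things that could be taken for the cup: paper cup (155,345), blue mug (484,173), cup stack (610,140). The only white cup in the lane is the one at (393,276). I'll check it in a close crop.

```bash
cat > h.py <<'E'
import numpy as np,cv2
from station import ctrl
def ray(d,u,v,z):
    T=np.array(d["T"]);r=T[:3,:3]@np.array([(u-d["cx"])/d["fx"],(v-d["cy"])/d["fy"],1]);o=T[:3,3]
    return o+r*(z-o[2])/r[2]
def proj(d,p):
    T=np.array(d["T"]);c=T[:3,:3].T@(np.array(p)-T[:3,3]);return d["fx"]*c[0]/c[2]+d["cx"],d["fy"]*c[1]/c[2]+d["cy"]
E
python3 - <<'E'
from h import *
d=ctrl.get_image("top");im=d["img"][:,:,::-1]
a=cv2.resize(im[200:320,150:310],None,fx=5,fy=5,interpolation=cv2.INTER_CUBIC)
b=cv2.resize(im[200:320,290:450],None,fx=5,fy=5,interpolation=cv2.INTER_CUBIC)
cv2.imwrite("pics/ca.png",a);cv2.imwrite("pics/cb.png",b)
hsv=cv2.cvtColor(im[205:228,190:285].copy(),cv2.COLOR_BGR2HSV)
for n,lo,hi in(("blue",100,125),("green",45,85),("orange",8,25)):
    m=(hsv[...,0]>=lo)&(hsv[...,0]<=hi)&(hsv[...,1]>140);v,u=np.nonzero(m);u=u+190;v=v+205
    print(n,len(u),u.mean(),v.mean(),ray(d,u.mean(),v.mean(),.037))
E
```

```text
blue 101 208.05940594059405 218.46534653465346 [0.62806351 0.18792766 0.037     ]
green 88 235.0681818181818 218.0340909090909 [0.62906424 0.13810045 0.037     ]
orange 101 262.0495049504951 218.3960396039604 [0.62856661 0.08812012 0.037     ]
```

View pics/ca.png

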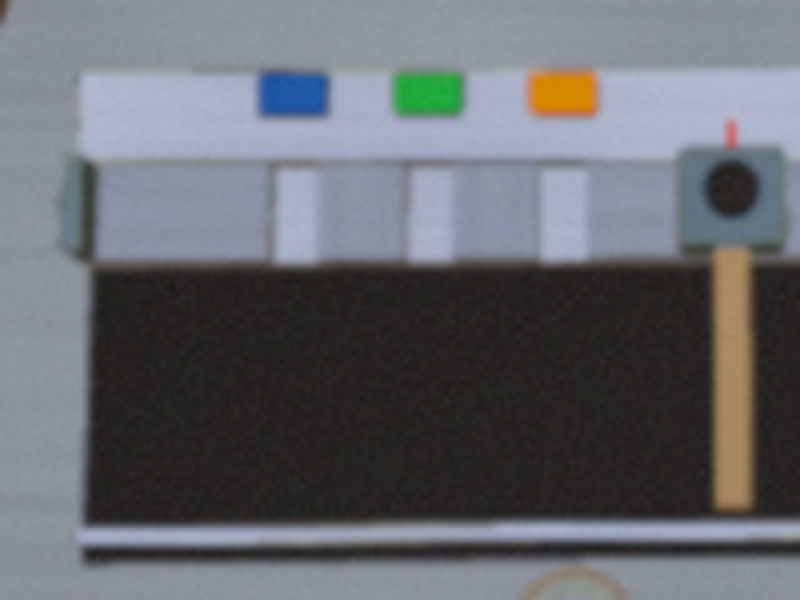

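View pics/cb.png

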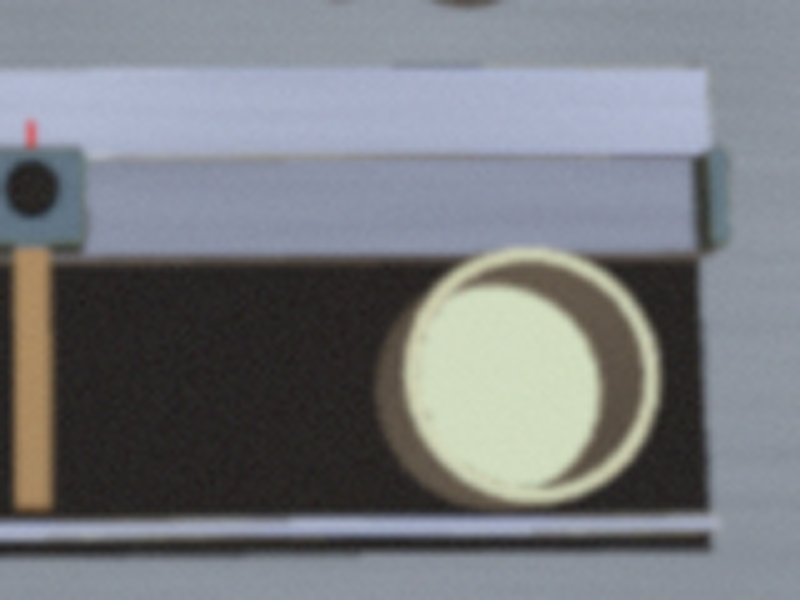

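```bash
python3 - <<'E'
from h import *
d=ctrl.get_image("top")
for n,u,v,z in(("gate",296.6,276,.067),("cup",396.4,275,.086),("carr",296.4,239.4,.062),("knob",296.3,237.6,.084),("railL",169,252.4,.03),("railR",430,251.4,.03),("kerbL",166,307.2,.018),("kerbR",433,304.5,.018),("green",235.8,218.8,.038),("gateend",297,301.5,.067),("whisk",349,352,.1),("scooptip",265,314,.01),("papercup",157,346,.1)):print(n,np.round(ray(d,u,v,z),4))
s=ctrl.get_image("side");im=s["img"][:,:,::-1]
cv2.imwrite("pics/cs.png",cv2.resize(im[190:410,200:420],None,fx=2.7,fy=2.7,interpolation=cv2.INTER_CUBIC))
E
```

```text
gate [0.5189 0.0238 0.067 ]
cup [ 0.5191 -0.1507  0.086 ]
carr [0.5854 0.0243 0.062 ]
knob [0.5853 0.0245 0.084 ]
railL [0.5655 0.259  0.03  ]
railR [ 0.5681 -0.2264  0.03  ]
kerbL [0.4655 0.2635 0.018 ]
kerbR [ 0.4695 -0.2316  0.018 ]
green [0.6274 0.1366 0.038 ]
gateend [0.4739 0.023  0.067 ]
whisk [ 0.3885 -0.0643  0.1   ]
scooptip [0.4527 0.0823 0.01  ]
papercup [0.3998 0.2557 0.1   ]
```

View pics/cs.png

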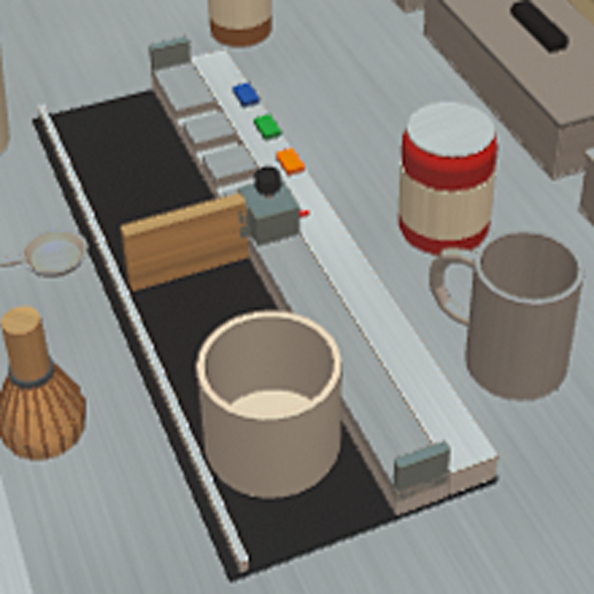

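Lane centre is at x≈0.518, with its y about the world's y. The carriage is at y≈0.024 and the green notch at y≈0.137, the middle one, so the stop must pass through orange at about 0.087. I'll push with the jaws lined up along x and about 30 mm open.

```bash
python3 -m handwheel '{"offset":[[0.4,0.8,0],[0.9,1.8,0],[1.4,2.8,0],[1.9,3.8,0],[2.4,4.8,0],[2.9,5.8,0],[3.4,6.8,0],[3.9,7.8,0],[4.4,8.8,0],[4.9,9.6,0]],"roll":[1.2,2.4,3.6,4.8,6,7.2,8.4,9.6,10.8,11.3]}' 30 40
```

```text
t: 1.3
tool_pos: [0.4334, -0.1922, 0.2315]
tool_rot: [3.141, 0.008, 0.001]
contact_force: [0.6, -0.4, 0.6]
opening: 0.0297
```

```bash
python3 -m handwheel '{"offset":[[0.4,0.8,0],[0.9,1.6,0],[1.4,2.5,0],[1.9,3.4,0],[2.1,3.9,-0.5],[2.1,3.9,-1.2],[2.1,3.9,-1.9],[2.1,3.9,-2.6],[2.1,3.9,-2.8],[2.1,3.9,-2.8]],"roll":[0,0,0,0,0,0,0,0,0,0]}'
python3 - <<'E'
from h import *
for n in("top","side","wrist"):
    d=ctrl.get_image(n);cv2.imwrite(f"pics/{n}1.png",d["img"][:,:,::-1])
E
```

```text
t: 2.3
tool_pos: [0.5159, -0.0381, 0.118]
tool_rot: [-3.141, -0.002, 0.005]
contact_force: [-0.3, -0.1, -0.6]
opening: 0.0299
```

View pics/side1.png

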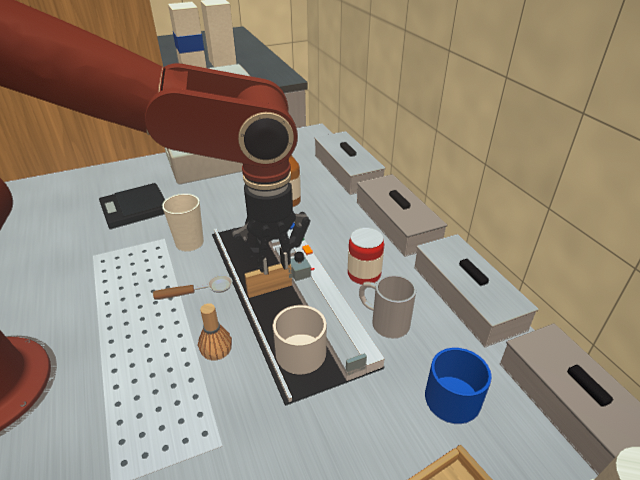

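View pics/wrist1.png

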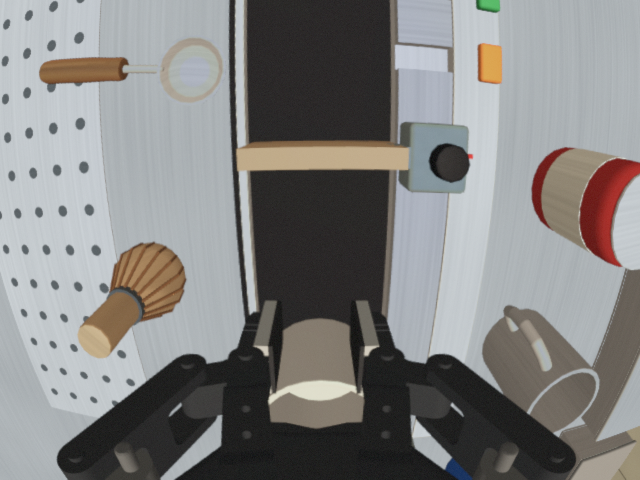

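The side and wrist views show the hand over the lane between the cup and the gate. The gate is at wrist (330,157), the carriage knob at (450,162), and the lane ahead is clear. I'll close the fingers and go down.

```bash
python3 -m handwheel '{"offset":[[-0.2,0,-0.4],[-0.2,0,-0.8],[-0.2,0,-1.2],[-0.2,0,-1.6],[-0.2,0,-1.75],[-0.2,0,-1.75],[-0.2,0.2,-1.75],[-0.2,0.4,-1.75],[-0.2,0.6,-1.75],[-0.2,0.7,-1.75]],"roll":[0,0,0,0,0,0,0,0,0,0]}' 4
python3 - <<'E'
from h import *
for n in("side",):
    d=ctrl.get_image(n);cv2.imwrite(f"pics/{n}2.png",cv2.resize(d["img"][150:400,180:430,::-1],None,fx=2.4,fy=2.4))
E
```

```text
t: 3.45
tool_pos: [0.5093, -0.0093, 0.0499]
tool_rot: [3.142, 0.004, 0.002]
contact_force: [0.2, 0.3, -0.7]
opening: 0.0039
```

View pics/side2.png

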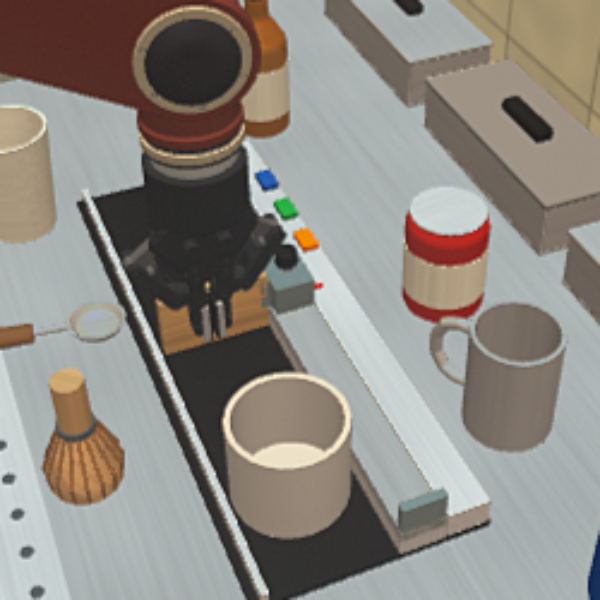

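The fingers are closed in front of the gate, lower than the knuckles and clear of the knob. Next I push.

```bash
python3 -m handwheel '{"offset":[[0,0.1,0],[0,0.2,0],[0,0.3,0],[0,0.4,0],[0,0.5,0],[0,0.6,0],[0,0.7,0],[0,0.8,0],[0,0.9,0],[0,1.0,0]],"roll":[0,0,0,0,0,0,0,0,0,0]}'
python3 -m handwheel '{"offset":[[0,0.1,0],[0,0.2,0],[0,0.3,0],[0,0.4,0],[0,0.5,0],[0,0.6,0],[0,0.6,0],[0,0.6,0],[0,0.6,0],[0,0.6,0]],"roll":[0,0,0,0,0,0,0,0,0,0]}'
python3 - <<'E'
from h import *
for n in("top","wrist"):
    d=ctrl.get_image(n);cv2.imwrite(f"pics/{n}3.png",d["img"][:,:,::-1])
E
```

```text
t: 4.5
tool_pos: [0.5087, 0.0284, 0.0493]
tool_rot: [3.138, 0.003, -0.001]
contact_force: [-0.5, -6.5, 0.7]
opening: 0.0041
t: 5.5
tool_pos: [0.509, 0.0538, 0.0493]
tool_rot: [-3.141, -0.002, -0.0]
contact_force: [-0.9, 0.2, -0.3]
opening: 0.004
```

View pics/wrist3.png

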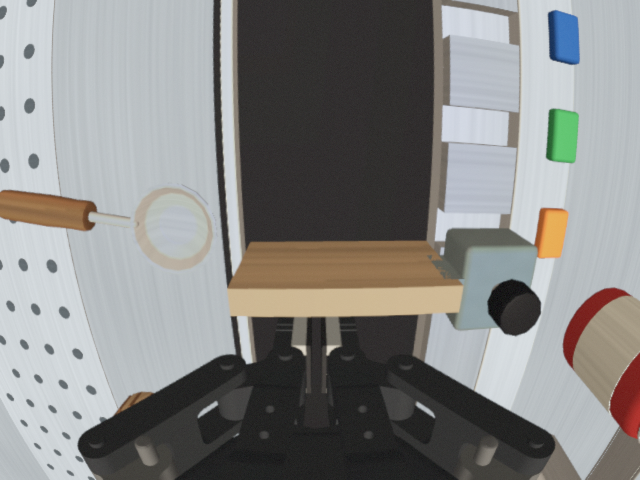

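The wrist view shows the gate at (345,300), right ahead of the fingers, and the carriage at (490,280) nearing the orange tab (551,233). I'll creep on and read the force.

```bash
python3 -m handwheel '{"offset":[[0,0.05,0],[0,0.1,0],[0,0.15,0],[0,0.2,0],[0,0.2,0],[0,0.2,0],[0,0.2,0],[0,0.2,0],[0,0.2,0],[0,0.2,0]],"roll":[0,0,0,0,0,0,0,0,0,0]}'
python3 -m handwheel '{"offset":[[0,0.05,0],[0,0.1,0],[0,0.15,0],[0,0.15,0],[0,0.15,0],[0,0.15,0],[0,0.15,0],[0,0.15,0],[0,0.15,0],[0,0.15,0]],"roll":[0,0,0,0,0,0,0,0,0,0]}'
python3 -m handwheel '{"offset":[[0,0.05,0],[0,0.1,0],[0,0.1,0],[0,0.1,0],[0,0.1,0],[0,0.1,0],[0,0.1,0],[0,0.1,0],[0,0.1,0],[0,0.1,0]],"roll":[0,0,0,0,0,0,0,0,0,0]}'
python3 - <<'E'
from h import *
for n in("top","wrist"):
    d=ctrl.get_image(n);cv2.imwrite(f"pics/{n}4.png",d["img"][:,:,::-1]);
E
```

```text
t: 6.6
tool_pos: [0.5089, 0.0614, 0.0493]
tool_rot: [3.141, 0.002, -0.0]
contact_force: [-0.1, -4.3, 0.7]
opening: 0.0039
t: 7.6
tool_pos: [0.5089, 0.0677, 0.0493]
tool_rot: [-3.141, -0.002, 0.0]
contact_force: [0.6, 0.8, -0.0]
opening: 0.0038
t: 8.6
tool_pos: [0.5089, 0.0717, 0.0493]
tool_rot: [-3.141, -0.002, 0.0]
contact_force: [0.3, 0.4, -0.0]
opening: 0.0039
```

View pics/wrist4.png

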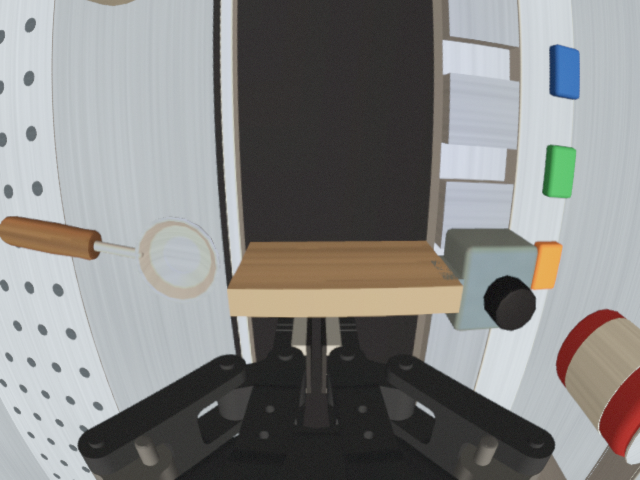

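View pics/top4.png

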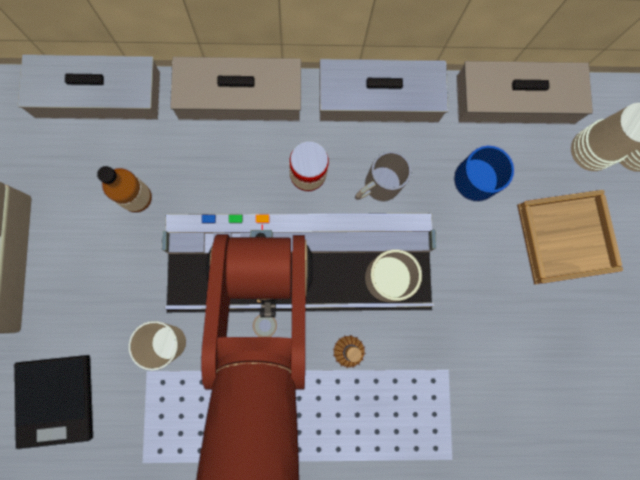

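The top view shows the carriage's red pointer at (262,227), level with the orange tab, and in the wrist view the knob has dropped a little. So the stop is in the orange notch, and I'll find the TCP position of contact with it seated.

```bash
python3 -m handwheel '{"offset":[[0,0.02,0],[0,0.03,0],[0,0.03,0],[0,0.03,0],[0,0.03,0],[0,0.03,0],[0,0.03,0],[0,0.03,0],[0,0.03,0],[0,0.03,0]],"roll":[0,0,0,0,0,0,0,0,0,0]}'
python3 -m handwheel '{"offset":[[0,0.02,0],[0,0.03,0],[0,0.03,0],[0,0.03,0],[0,0.03,0],[0,0.03,0],[0,0.03,0],[0,0.03,0],[0,0.03,0],[0,0.03,0]],"roll":[0,0,0,0,0,0,0,0,0,0]}'
python3 -m handwheel '{"offset":[[0,0.02,0],[0,0.03,0],[0,0.03,0],[0,0.03,0],[0,0.03,0],[0,0.03,0],[0,0.03,0],[0,0.03,0],[0,0.03,0],[0,0.03,0]],"roll":[0,0,0,0,0,0,0,0,0,0]}'
```

```text
t: 9.7
tool_pos: [0.5089, 0.0725, 0.0493]
tool_rot: [3.141, 0.002, -0.0]
contact_force: [-0.2, -4.7, -0.2]
opening: 0.0038
t: 10.7
tool_pos: [0.5089, 0.0731, 0.0493]
tool_rot: [3.139, 0.003, -0.0]
contact_force: [-1.9, -7.4, 0.2]
opening: 0.0042
t: 11.7
tool_pos: [0.5089, 0.0735, 0.0493]
tool_rot: [3.138, 0.003, -0.001]
contact_force: [-1.3, -11.0, -0.9]
opening: 0.0042
```

Seated contact is at TCP y≈0.072, so green should be near 0.122. I'll push through orange and stop short.

```bash
python3 -m handwheel '{"offset":[[0,0.05,0],[0,0.1,0],[0,0.15,0],[0,0.25,0],[0,0.35,0],[0,0.45,0],[0,0.55,0],[0,0.65,0],[0,0.75,0],[0,0.8,0]],"roll":[0,0,0,0,0,0,0,0,0,0]}'
python3 -m handwheel '{"offset":[[0,0.05,0],[0,0.1,0],[0,0.1,0],[0,0.1,0],[0,0.1,0],[0,0.1,0],[0,0.1,0],[0,0.1,0],[0,0.1,0],[0,0.1,0]],"roll":[0,0,0,0,0,0,0,0,0,0]}'
python3 - <<'E'
from h import *
for n in("top","wrist"):
    d=ctrl.get_image(n);cv2.imwrite(f"pics/{n}5.png",d["img"][:,:,::-1]);
    if n=="top":cv2.imwrite("pics/top5c.png",cv2.resize(d["img"][200:260,190:310,::-1],None,fx=5,fy=5,interpolation=cv2.INTER_CUBIC))
E
```

```text
t: 12.7
tool_pos: [0.5086, 0.1071, 0.0493]
tool_rot: [3.141, 0.003, -0.001]
contact_force: [-1.9, -5.5, 2.1]
opening: 0.0039
t: 13.7
tool_pos: [0.5091, 0.1114, 0.0494]
tool_rot: [-3.141, -0.002, -0.001]
contact_force: [0.0, 0.7, -0.2]
opening: 0.0041
```

View pics/wrist5.png

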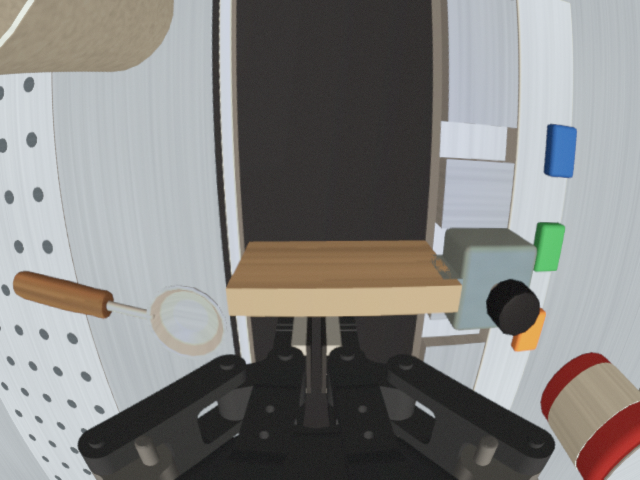

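View pics/top5c.png

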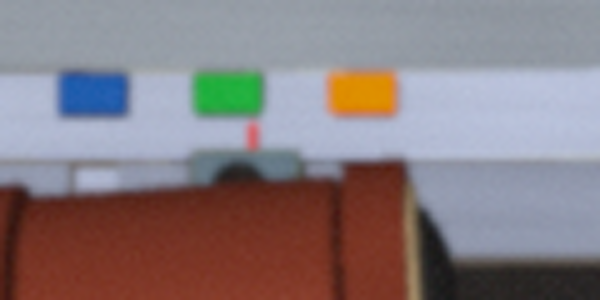

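The top crop shows the red pointer at (253,135) against the green tab's centre at (229,93), so about 9–10 mm are left. That agrees with the TCP readings.

```bash
python3 -m handwheel '{"offset":[[0,0.04,0],[0,0.08,0],[0,0.12,0],[0,0.15,0],[0,0.15,0],[0,0.15,0],[0,0.15,0],[0,0.15,0],[0,0.15,0],[0,0.15,0]],"roll":[0,0,0,0,0,0,0,0,0,0]}'
python3 - <<'E'
from h import *
for n in("top","wrist"):
    d=ctrl.get_image(n)
    if n=="top":a=cv2.resize(d["img"][200:245,190:310,::-1],None,fx=5,fy=5,interpolation=cv2.INTER_CUBIC)
    else:b=cv2.resize(d["img"][180:400,380:640,::-1],(600,508))
cv2.imwrite("pics/c6.png",np.vstack([a,b])[:600])
E
```

```text
t: 14.8
tool_pos: [0.5089, 0.1173, 0.0493]
tool_rot: [-3.141, -0.002, -0.0]
contact_force: [0.6, 0.4, 0.5]
opening: 0.0037
```

View pics/c6.png

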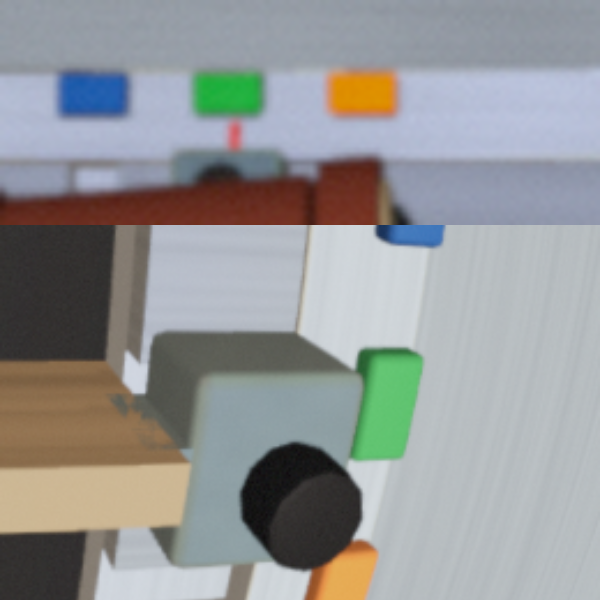

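The pointer is now at (235,135), about 2 mm from the tab's centre. In the wrist view the knob is at (510,302), its dropped position, and the force has dipped. I'll nudge gently to centre the stop.

```bash
python3 -m handwheel '{"offset":[[0,0.02,0],[0,0.04,0],[0,0.06,0],[0,0.07,0],[0,0.07,0],[0,0.07,0],[0,0.07,0],[0,0.07,0],[0,0.07,0],[0,0.07,0]],"roll":[0,0,0,0,0,0,0,0,0,0]}'
python3 -m handwheel '{"offset":[[0,0.02,0],[0,0.03,0],[0,0.03,0],[0,0.03,0],[0,0.03,0],[0,0.03,0],[0,0.03,0],[0,0.03,0],[0,0.03,0],[0,0.03,0]],"roll":[0,0,0,0,0,0,0,0,0,0]}'
python3 - <<'E'
from h import *
for n in("top",):
    d=ctrl.get_image(n)
    if n=="top":a=cv2.resize(d["img"][200:245,190:310,::-1],None,fx=5,fy=5,interpolation=cv2.INTER_CUBIC)
cv2.imwrite("pics/c7.png",a)
E
```

```text
t: 15.9
tool_pos: [0.5089, 0.1201, 0.0493]
tool_rot: [3.142, 0.002, 0.0]
contact_force: [0.8, -0.6, -0.2]
opening: 0.004
t: 16.9
tool_pos: [0.5089, 0.1213, 0.0493]
tool_rot: [3.142, 0.002, -0.0]
contact_force: [-0.5, -1.6, 0.4]
opening: 0.004
```

View pics/c7.png

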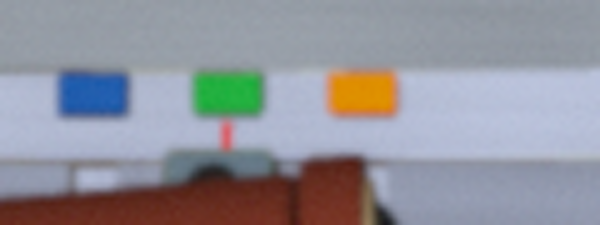

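The pointer is level with the green tab at (227,135), and the plunger is seated with light contact. Now I back off, lift and go behind the cup.

```bash
python3 -m handwheel '{"offset":[[0,-0.2,0],[0,-0.5,0],[0,-0.9,0],[0,-1.3,0],[0,-1.5,0.5],[0.2,-1.5,1.5],[0.2,-1.5,2.5],[0.2,-1.6,3],[0.2,-2.4,3],[0.2,-3.4,3]],"roll":[0,0,0,0,0,0,0,0,0,0]}'
python3 -m handwheel '{"offset":[[0,-0.8,0],[0,-1.8,0],[0,-2.8,0],[0,-3.8,0],[0,-4.7,0],[0,-5.5,0],[0,-5.9,0],[0,-5.9,0],[0,-5.9,0],[0,-5.9,0]],"roll":[0,0,0,0,0,0,0,0,0,0]}' 24
python3 - <<'E'
from h import *
for n in("top","side"):
    d=ctrl.get_image(n);cv2.imwrite(f"pics/{n}8.png",d["img"][:,:,::-1])
E
```

```text
t: 17.95
tool_pos: [0.5175, -0.0155, 0.1709]
tool_rot: [3.141, 0.006, 0.005]
contact_force: [1.1, 0.1, 0.1]
opening: 0.0039
t: 18.95
tool_pos: [0.5169, -0.2495, 0.1691]
tool_rot: [-3.141, -0.004, 0.0]
contact_force: [0.3, -0.4, 0.7]
opening: 0.0238
```

View pics/top8.png

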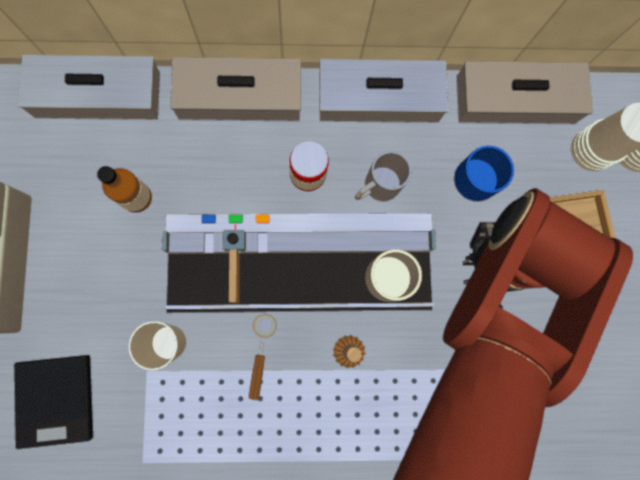

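View pics/side8.png

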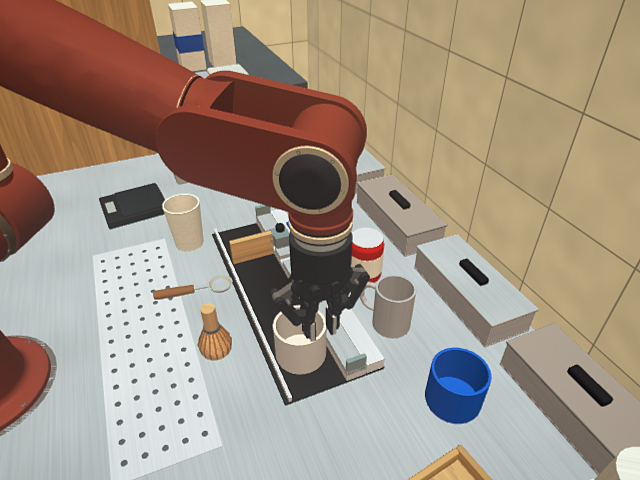

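The top view shows the carriage beside the green tab at (234,240) and the cup untouched at (393,276). The hand is behind the cup, at about y=-0.25, so I go down.

```bash
python3 -m handwheel '{"offset":[[0,0,-0.6],[0,0,-1.4],[0,0,-2.2],[0,0,-2.9],[0,0,-3.2],[0,0,-3.4],[0,0,-3.4],[0,0,-3.4],[0,0,-3.4],[0,0,-3.4]],"roll":[0,0,0,0,0,0,0,0,0,0]}'
python3 - <<'E'
from h import *
d=ctrl.get_image("side");cv2.imwrite(f"pics/s9.png",cv2.resize(d["img"][180:420,180:480,::-1],None,fx=2.4,fy=2.4))
d=ctrl.get_image("top");cv2.imwrite("pics/t9.png",cv2.resize(d["img"][200:260,190:310,::-1],None,fx=5,fy=5,interpolation=cv2.INTER_CUBIC))
E
```

```text
t: 20.05
tool_pos: [0.5178, -0.2513, 0.0347]
tool_rot: [3.14, 0.002, 0.003]
contact_force: [0.2, -0.5, 0.4]
opening: 0.0244
```

View pics/s9.png

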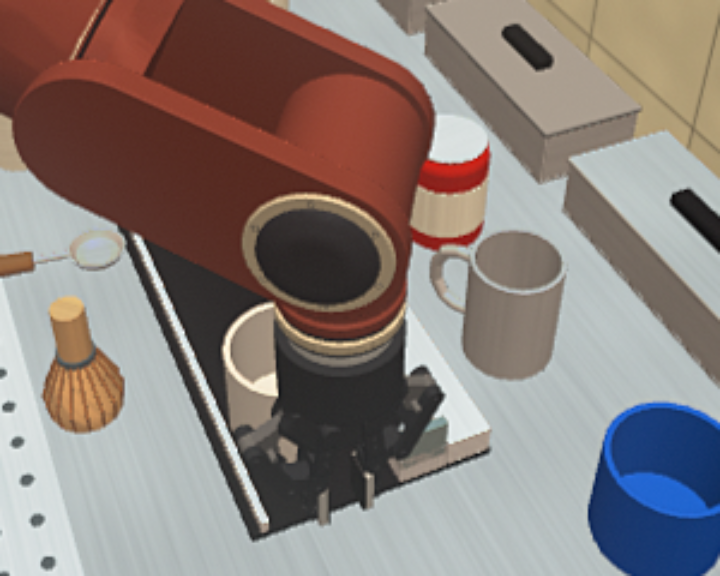

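View pics/t9.png

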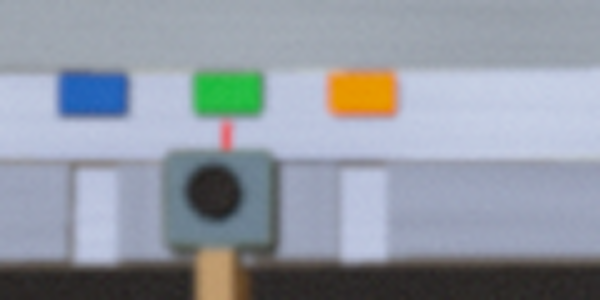

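The fingers (325,505) and (367,490) stand behind the cup, but the outer knuckle is close to the rail's end bracket (420,445). I'll rise about 12 mm and narrow the fingers before approaching slowly. The stop is still level with green.

```bash
python3 -m handwheel '{"offset":[[0,0,0.1],[0,0,0.2],[0,0,0.3],[0,0,0.3],[0,0.1,0.3],[0,0.2,0.3],[0,0.3,0.3],[0,0.4,0.3],[0,0.5,0.3],[0,0.6,0.3]],"roll":[0,0,0,0,0,0,0,0,0,0]}' 12
python3 -m handwheel '{"offset":[[0,0.1,0],[0,0.2,0],[0,0.3,0],[0,0.4,0],[0,0.5,0],[0,0.6,0],[0,0.7,0],[0,0.8,0],[0,0.9,0],[0,1.0,0]],"roll":[0,0,0,0,0,0,0,0,0,0]}'
python3 - <<'E'
from h import *
d=ctrl.get_image("side");a=cv2.resize(d["img"][180:420,180:480,::-1],(400,320))
d=ctrl.get_image("wrist");b=cv2.resize(d["img"][:,:,::-1],(400,320));cv2.imwrite("pics/c10.png",np.hstack([a,b]))
E
```

```text
t: 21.15
tool_pos: [0.5169, -0.2263, 0.0452]
tool_rot: [-3.142, -0.002, 0.0]
contact_force: [0.4, -0.2, 0.3]
opening: 0.0119
t: 22.15
tool_pos: [0.517, -0.1866, 0.0454]
tool_rot: [3.141, 0.002, 0.0]
contact_force: [0.2, -2.8, 0.1]
opening: 0.012
```

View pics/c10.png

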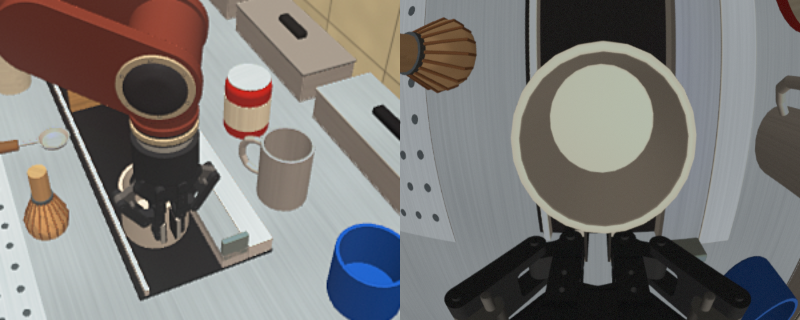

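The cup is in contact at (605,140) in the wrist half of the picture, upright and sliding with about 3 N. Final contact is expected at TCP y≈0.031.

```bash
python3 -m handwheel '{"offset":[[0,0.12,0],[0,0.26,0],[0,0.4,0],[0,0.54,0],[0,0.68,0],[0,0.82,0],[0,0.96,0],[0,1.1,0],[0,1.24,0],[0,1.38,0]],"roll":[0,0,0,0,0,0,0,0,0,0]}'
python3 -m handwheel '{"offset":[[0,0.14,0],[0,0.28,0],[0,0.42,0],[0,0.56,0],[0,0.7,0],[0,0.84,0],[0,0.98,0],[0,1.12,0],[0,1.26,0],[0,1.4,0]],"roll":[0,0,0,0,0,0,0,0,0,0]}'
python3 -m handwheel '{"offset":[[0,0.14,0],[0,0.28,0],[0,0.42,0],[0,0.56,0],[0,0.7,0],[0,0.84,0],[0,0.98,0],[0,1.1,0],[0,1.2,0],[0,1.3,0]],"roll":[0,0,0,0,0,0,0,0,0,0]}'
python3 -m handwheel '{"offset":[[0,0.1,0],[0,0.2,0],[0,0.3,0],[0,0.4,0],[0,0.5,0],[0,0.6,0],[0,0.65,0],[0,0.7,0],[0,0.75,0],[0,0.8,0]],"roll":[0,0,0,0,0,0,0,0,0,0]}'
python3 - <<'E'
from h import *
d=ctrl.get_image("side");a=cv2.resize(d["img"][180:420,180:480,::-1],(400,320))
d=ctrl.get_image("wrist");b=cv2.resize(d["img"][:,:,::-1],(400,320));cv2.imwrite("pics/c11.png",np.hstack([a,b]))
E
```

```text
t: 23.25
tool_pos: [0.5192, -0.1324, 0.047]
tool_rot: [3.139, 0.002, 0.009]
contact_force: [4.7, -6.6, 3.3]
opening: 0.0118
t: 24.25
tool_pos: [0.5197, -0.0769, 0.0477]
tool_rot: [3.138, 0.002, 0.01]
contact_force: [4.4, -6.3, 3.4]
opening: 0.0118
t: 25.25
tool_pos: [0.5194, -0.0246, 0.0475]
tool_rot: [3.138, 0.003, 0.009]
contact_force: [3.1, -6.5, 3.8]
opening: 0.0115
t: 26.25
tool_pos: [0.519, 0.0075, 0.0472]
tool_rot: [3.139, 0.003, 0.007]
contact_force: [2.6, -6.5, 3.9]
opening: 0.0121
```

View pics/c11.png

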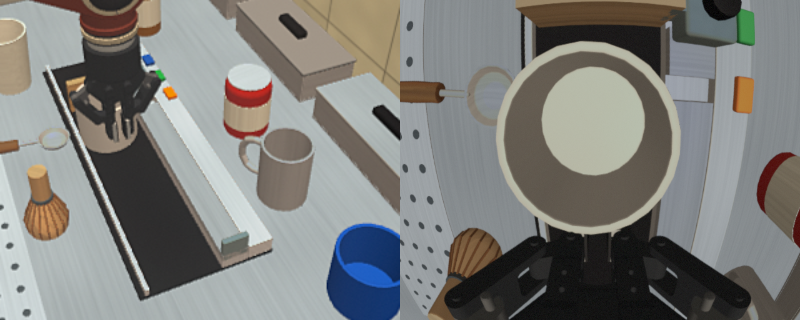

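The cup is upright, rubbing the kerb lightly at about 6.5 N of push, with the gate about 23 mm ahead. I'll approach more slowly.

```bash
python3 -m handwheel '{"offset":[[0,0.06,0],[0,0.12,0],[0,0.18,0],[0,0.24,0],[0,0.3,0],[0,0.34,0],[0,0.38,0],[0,0.42,0],[0,0.42,0],[0,0.42,0]],"roll":[0,0,0,0,0,0,0,0,0,0]}'
python3 - <<'E'
from h import *
d=ctrl.get_image("wrist");cv2.imwrite("pics/c12.png",d["img"][:,:,::-1])
E
```

```text
t: 27.35
tool_pos: [0.5188, 0.0245, 0.047]
tool_rot: [3.14, 0.003, 0.006]
contact_force: [2.7, -4.9, 3.7]
opening: 0.0122
```

View pics/c12.png

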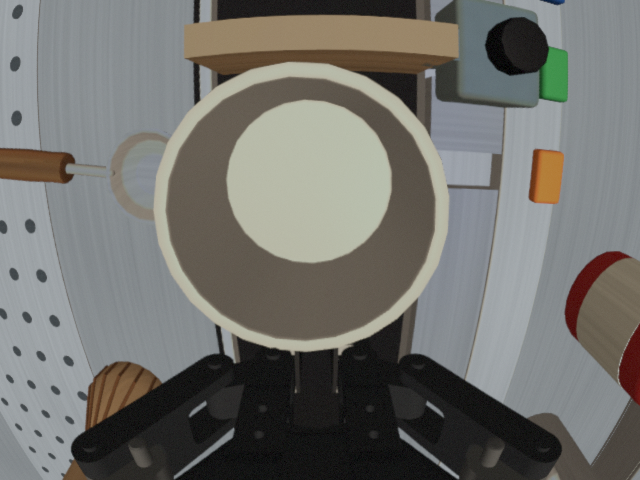

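The wrist view has the cup rim's far edge at (305,65), just short of the gate's near face at about (320,70). I'll creep the last few mm.

```bash
python3 -m handwheel '{"offset":[[0,0.03,0],[0,0.06,0],[0,0.09,0],[0,0.1,0],[0,0.1,0],[0,0.1,0],[0,0.1,0],[0,0.1,0],[0,0.1,0],[0,0.1,0]],"roll":[0,0,0,0,0,0,0,0,0,0]}'
python3 -m handwheel '{"offset":[[0,0.02,0],[0,0.03,0],[0,0.03,0],[0,0.03,0],[0,0.03,0],[0,0.03,0],[0,0.03,0],[0,0.03,0],[0,0.03,0],[0,0.03,0]],"roll":[0,0,0,0,0,0,0,0,0,0]}'
python3 - <<'E'
from h import *
d=ctrl.get_image("wrist");cv2.imwrite("pics/c13.png",cv2.resize(d["img"][0:120,150:600,::-1],None,fx=1.7,fy=1.7))
E
```

```text
t: 28.4
tool_pos: [0.5188, 0.0283, 0.0471]
tool_rot: [3.139, 0.002, 0.006]
contact_force: [2.8, -4.9, 3.2]
opening: 0.012
t: 29.4
tool_pos: [0.5188, 0.0295, 0.0471]
tool_rot: [3.139, 0.003, 0.006]
contact_force: [2.2, -6.3, 4.6]
opening: 0.0119
```

View pics/c13.png

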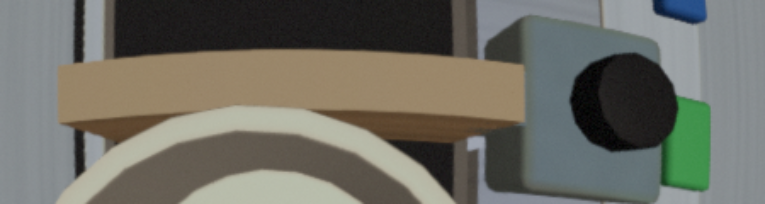

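```bash
python3 -m handwheel '{"offset":[[0,0.02,0],[0,0.04,0],[0,0.04,0],[0,0.04,0],[0,0.04,0],[0,0.04,0],[0,0.04,0],[0,0.04,0],[0,0.04,0],[0,0.04,0]],"roll":[0,0,0,0,0,0,0,0,0,0]}'
python3 - <<'E'
from h import *
d=ctrl.get_image("wrist");cv2.imwrite("pics/c14.png",cv2.resize(d["img"][0:120,150:600,::-1],None,fx=1.7,fy=1.7))
E
```

```text
t: 30.45
tool_pos: [0.5187, 0.0312, 0.0471]
tool_rot: [3.139, 0.003, 0.006]
contact_force: [3.0, -5.1, 4.0]
opening: 0.0119
```

View pics/c14.png

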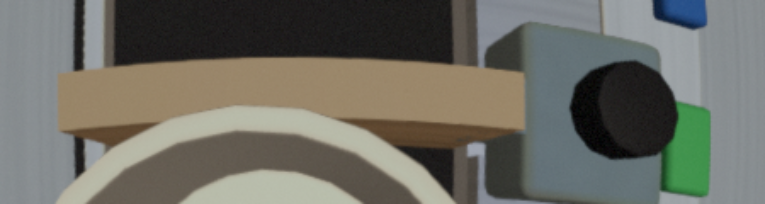

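```bash
python3 -m handwheel '{"offset":[[0,0.02,0],[0,0.03,0],[0,0.03,0],[0,0.03,0],[0,0.03,0],[0,0.03,0],[0,0.03,0],[0,0.03,0],[0,0.03,0],[0,0.03,0]],"roll":[0,0,0,0,0,0,0,0,0,0]}'
python3 - <<'E'
from h import *
d=ctrl.get_image("wrist");a=cv2.resize(d["img"][0:120,150:600,::-1],None,fx=1.7,fy=1.7)
d=ctrl.get_image("top");b=cv2.resize(d["img"][200:260,190:340,::-1],(a.shape[1],300),interpolation=cv2.INTER_CUBIC);cv2.imwrite("pics/c15.png",np.vstack([a,b]))
E
```

```text
t: 31.5
tool_pos: [0.5188, 0.0323, 0.0471]
tool_rot: [3.139, 0.003, 0.006]
contact_force: [2.7, -5.7, 4.4]
opening: 0.0118
```

View pics/c15.png

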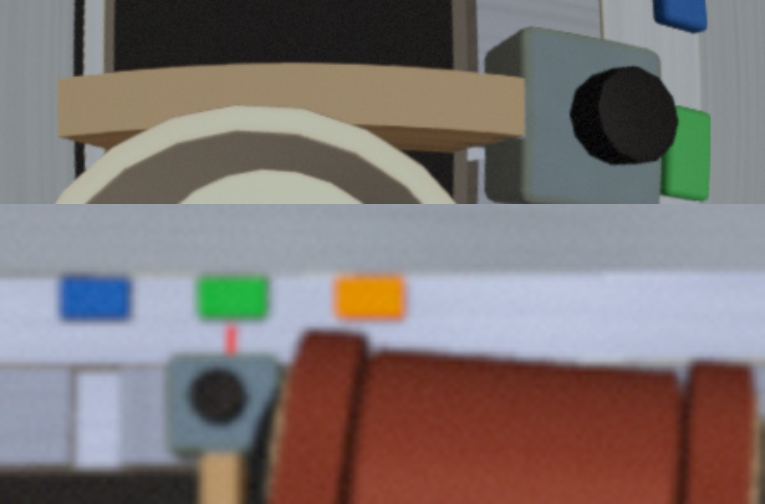

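```bash
python3 - <<'E'
from h import *
d=ctrl.get_image("wrist")
def fr(u,v,z):
    x=np.array([u-d["cx"],v-d["cy"]]);r=np.hypot(*x);t=r/d["fx"];ray=np.r_[x/r*np.sin(t),np.cos(t)]
    T=np.array(d["T"]);w=T[:3,:3]@ray;return T[:3,3]+w*(z-T[2,3])/w[2]
f=lambda u,v:(150+u/1.7,v/1.7)
print(np.round(d["T"],3))
for n,u,v,z in(("gL",60,136,.067),("gR",524,135,.067),("gmid",150,130,.067),("rim",252,105,.086)):print(n,np.round(fr(*f(u,v),z),4))
im=d["img"]
# rim left/right extremes and bottom for circle
g=cv2.cvtColor(im,cv2.COLOR_RGB2GRAY);cv2.imwrite("pics/w16.png",im[:,:,::-1])
E
```

```text
[[ 1.     0.     0.005  0.517]
 [ 0.002 -0.944 -0.331  0.118]
 [ 0.005  0.331 -0.944  0.19 ]
 [ 0.     0.     0.     1.   ]]
gL [0.4742 0.133  0.067 ]
gR [0.5661 0.1339 0.067 ]
gmid [0.4926 0.1328 0.067 ]
rim [0.513  0.1341 0.086 ]
```

View pics/w16.png

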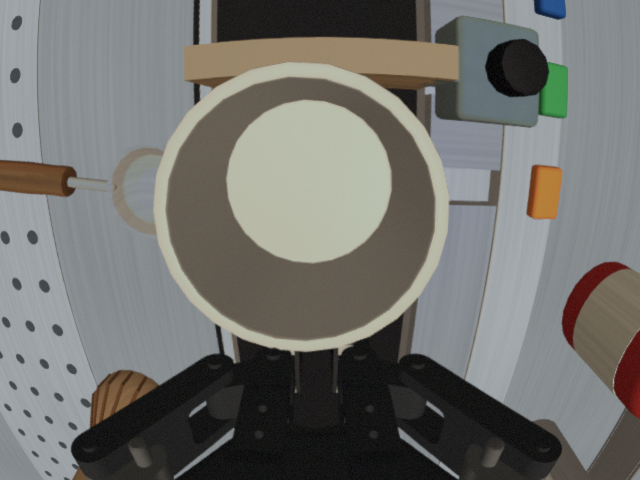

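By measurement the gate face is at y≈0.133 and the cup's front at y≈0.134, so they meet within error. One last 1 mm nudge, then I retreat.

```bash
python3 -m handwheel '{"offset":[[0,0.01,0],[0,0.02,0],[0,0.03,0],[0,0.03,0],[0,0.03,0],[0,0.03,0],[0,0.03,0],[0,0.03,0],[0,0.03,0],[0,0.03,0]],"roll":[0,0,0,0,0,0,0,0,0,0]}'
python3 -m handwheel '{"offset":[[0,-0.05,0],[0,-0.15,0],[0,-0.4,0],[0,-0.8,0],[0,-1.2,0],[0,-1.7,0],[0,-2.2,0],[0,-2.4,0.5],[0,-2.4,1],[0,-2.4,1.5]],"roll":[0,0,0,0,0,0,0,0,0,0]}'
python3 -m handwheel '{"offset":[[0,-0.3,1],[0,-1,2],[0,-1.8,2.5],[0,-2.7,3],[0,-3.6,3],[0,-4.4,3],[0,-4.8,3],[0,-4.8,3],[0,-4.8,3],[0,-4.8,3]],"roll":[0,0,0,0,0,0,0,0,0,0]}'
python3 - <<'E'
from h import *
d=ctrl.get_image("top");cv2.imwrite("pics/t17.png",d["img"][:,:,::-1]);cv2.imwrite("pics/t17c.png",cv2.resize(d["img"][200:320,160:320,::-1],None,fx=5,fy=5,interpolation=cv2.INTER_CUBIC))
d=ctrl.get_image("side");cv2.imwrite("pics/s17.png",d["img"][:,:,::-1])
E
```

```text
t: 32.65
tool_pos: [0.5188, 0.0331, 0.0471]
tool_rot: [3.138, 0.003, 0.006]
contact_force: [2.5, -7.1, 4.2]
opening: 0.0121
t: 33.65
tool_pos: [0.5159, -0.0619, 0.105]
tool_rot: [-3.14, -0.0, 0.004]
contact_force: [0.4, -0.1, -0.4]
opening: 0.012
t: 34.65
tool_pos: [0.5169, -0.2522, 0.2249]
tool_rot: [-3.141, -0.004, 0.001]
contact_force: [-0.3, -0.2, 0.1]
opening: 0.0121
```

View pics/t17.png

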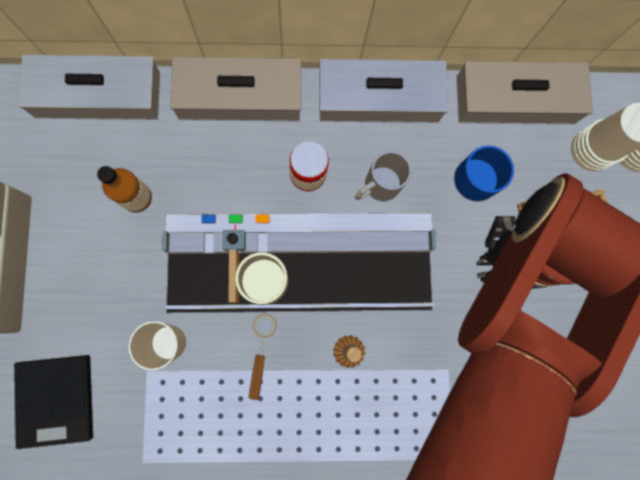

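View pics/t17c.png

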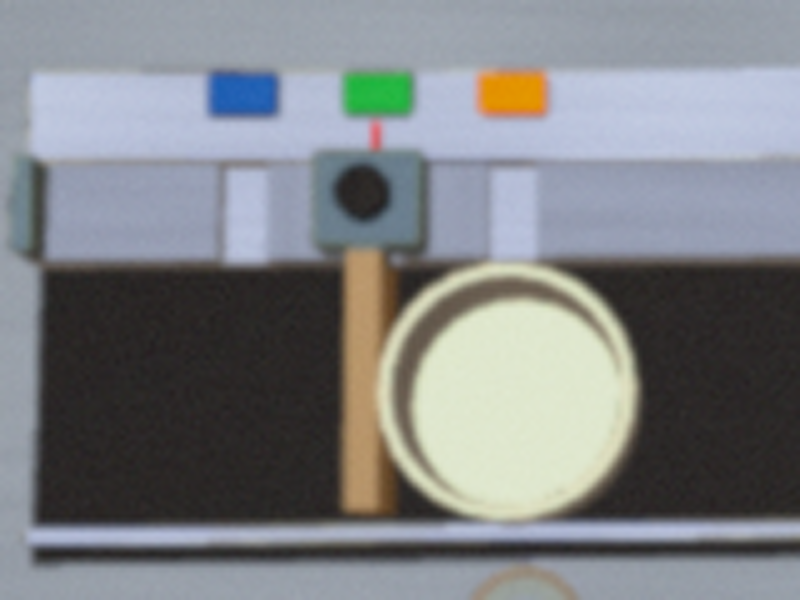

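View pics/s17.png

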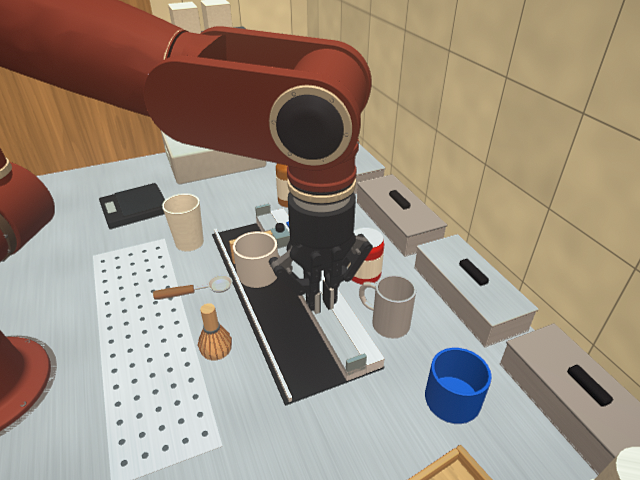

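```bash
python3 - <<'E'
from h import *
d=ctrl.get_image("top")
c=ray(d,160+507/5,200+391/5,.086);g=ray(d,160+363/5,200+390/5,.067);t=ray(d,160+378.5/5,200+92/5,.038);k=ray(d,160+369/5,200+198/5,.062)
print(c,g,"cup-gateface",c[1]-(g[1]-.006),"carr-tab",k[1]-t[1])
E
```

```text
[0.51357139 0.08485013 0.086     ] [0.51537948 0.13682928 0.067     ] cup-gateface -0.04597914775977821 carr-tab -0.00013330373124831318
```

Measured in the top view, the cup is 46 mm from the gate face (45 is touching) and the carriage is 0.1 mm from the green tab. The hand is clear, so I hand in.

```bash
python3 -c "
from station import ctrl
print(ctrl.finish_job())"
```

```text
the job is handed in; nothing more can be done
None
```

The stop is clicked into the green notch, the white cup rests against it, and I handed the job in at about 35 s of the 67 s allowed; no verdict is reported.

- **Stop:** I pushed it with closed fingers through the orange notch into the green one. The last top view puts the carriage 0.1 mm from the green tab along the rail. The plunger height could only be judged by eye: the knob moved to its dropped position in the wrist view as the push force dipped.
- **Cup:** I slid it upright along the lane to the gate. Its centre measured 46 mm from the gate face, where 45 mm is touching, so any gap is about 1 mm, below the 2 mm camera accuracy. It rubbed along the kerb on the way, at 5–7 N of push.
- **Surroundings:** the other things on the counter look unmoved in the last top and side views, and the hand was lifted well clear with no contact force.

None of the checks failed. The wrist view put the cup's front about 1 mm past the gate face just before the final nudge, which is also within camera error.

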